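# Isolate the board tester and lift out the board carrier

## Robot

A 6-joint arm with a two-finger parallel gripper is mounted at the origin on the work surface. World frame = base frame: x ahead of the robot, y to its left, z up, the work surface at z = 0. Lengths are in mm, angles in degrees, forces in N, time in s.
With the tool pointing down it reaches from about 300 to 825 mm from the base axis. Payload 5.4 kg.
Tool frame: the origin (TCP) lies on the centre line of the jaws, within the pads' length; the fingertips stand 25 mm ahead of it and the grasp point (between the pads) lies 6 mm ahead of it; z points along the fingers, y is the line along which they close (so a half turn about z gives the same grasp; the last joint's range is limited). The gripper opens to 92 mm and grips with 3 to 60 N. Pads are 20 mm wide; open, the fingers measure 128 mm over their backs; the gripper's body (75 mm by 189 mm) begins 69 mm behind the grasp point.
Start: joints at [-78.558, 9.076, 91.501, -0, 79.423, -12.038], TCP at [229.07, -527.383, 239.601] pointing down, gripper open.
Joint ranges: [-166.64, 166.64], [-54.1, 131.32], [10.49, 154.53], [-73.88, 253.88], [9.74, 151.15], [-171.62, 171.62]. Speed limits (degrees/s): [147.25, 147.25, 180, 180, 180, 180].

## Interface

Orientations are given as a 3x3 rotation matrix whose columns are the frame's x, y, z axes.
In Python, from plant import arm gives the robot as it stands.
- The arm moves only by the tool arm_command, never from a script. Its argument "targets" is a list that holds one entry, the list of rows, each a list of 7 numbers: the turn, a rotation vector about the tool's x, y, z in rad, then the shift along the tool's x, y, z in mm, then the finger opening in mm, from 0 to 91.9. A call has exactly 5 rows; each row is the pose to reach, as a shift and turn from the pose commanded when the call began, along the tool's axes at that moment; what a row does not reach only later rows make up. A row lasts 1/12 s, in which the tool goes at most 41.7 mm and 7.16 degrees, less where a joint would pass 70% of its speed; a pose out of reach is approached as far as the arm can. A call with a gripper value outside its range is refused whole. The fingers move at their own pace and stop on an object; "newtons" is the grip in N (left out, the last holds). Time passes only in rows, so rows that repeat a pose let the fingers close, or fill a call up. It gives the time, the measured TCP pose, the force, the opening and the grip force at its end, in the units of the state.
- arm.state(): the state, without advancing time (a new reading comes with each control period).
- arm.camera(name): name is "scene" or "side" or "wrist"; returns (picture, depth): 384x512x3 uint8, red, green, blue; 384x512 float32, mm along the optical axis (not along the pixel's ray), 0 where there is no reading.
- arm.get_calibration(name): a dict with "K" (3x3 intrinsics, pixels), "origin" and "attitude" of the camera in the world. Camera axes: x right, y down, z forward; pixel columns grow to the right and rows downward; lengths in mm; the calibration is good to about 2 mm. The wrist camera is an equidistant fisheye: a pixel r from the principal point sees the ray r / f radians off the axis. A picture is of the moment at which its call begins: read the wrist's pose just before it. get_calibration takes no time and is no camera call; for the wrist camera it gives the pose at the moment of the call.
- arm.hand_in(): hands the job in; it is judged then, once.
The state is a dict: "t": time; "joints": joint angles; "joint_velocities": joint speeds; "joint_efforts": joint torques, N m; "tool_pos": TCP position; "orientation": TCP orientation; "ft_force": force on the tool from outside, world axes, zero at the start; "wrist_torque": the same for the moment, N m; "finger_gap": finger opening in mm; "gripper_force": force on a finger pad.
Only numpy, scipy, OpenCV 4.12 (cv2) and the standard library are available. Lean on these libraries where they do the work, as an engineer would, in place of code of your own. Each camera call takes 0.05 s, during which the arm holds its last target. There are 200 camera calls.

## Task

Switch the board tester off by throwing the lever on its isolator box over from on (leaning back, towards the robot's side) to off (leaning away), and only then take the board carrier by its handle, lift it straight up out of the tester and hold it about 15 cm above its seat, level and still, for a few seconds. Keep the carrier level all the way and leave the vise, the spool and the tub alone. The job ends with the carrier still held in the gripper up there over the tester: do not put it down or let go.

Things in the scene. Friction and masses are not known exactly. Their poses are not given: they have to be found in the camera images.
- tester: Board tester, a black box 180 (x) x 150 (y) x 32 mm high, fixed to the bench, with a bed of thin brass pins on top. Origin: centre of its underside, on the bench; z up. Around the carrier's seat stand four small steel guides (20 mm high, tops 52 mm above the bench, 3 mm clear of the middle of each edge of the carrier), so the carrier comes out straight up.
- carrier: The loose board carrier, an aluminium plate 130 (x) x 100 (y) x 6 mm with a green circuit board on it, parts up to 24 mm above its underside, and a steel bridge handle across it; 0.25 to 0.5 kg, balanced within 2 mm of the handle's middle. Origin: centre of its underside. At the start it sits on the tester with its axes parallel to the tester's, its underside 42 mm above the bench.
- carrier_handle (a point): Middle of the carrier's handle bar: a level square bar 14 mm wide (x) and 14 mm high (z), 96 mm long along the carrier's y, its centre 55 mm above the carrier's underside (97 mm above the bench at the start); posts 8 mm thick carry it 44 mm either side of this point, and the 24 mm gap of free space under the bar between parts and bar lets fingertips reach below it. Axes as the carrier's.
- isolator: Isolator, a grey box 100 (x) x 70 (y) x 50 mm high fixed to the bench, left or right of the tester, with a T-shaped lever on top. Origin: centre of its underside, on the bench; z up; its x axis points roughly away from the robot: the lever swings in its x-z plane, towards -x when on and +x when off.
- lever (a joint): Angle of the isolator lever (rad): 0 = on (leaning 0.55 rad from upright towards the isolator's -x), 0.55 = upright, 1.10 = off (leaning 0.55 rad to +x). Its hinge lies across the box, along the isolator's y, 55 mm above the bench over the box's centre. The lever is over-centre: once past upright it falls to the nearer stop by itself. It needs under 2 N at the grip, so it can be pushed with shut fingers.
- lever_grip (a point): Middle of the lever's black cross-bar, 70 mm from the hinge; the bar is 16 mm thick and 60 mm long along the isolator's y. About 115 mm above the bench in both end positions, 125 mm when upright.
- vise: Bystander: small blue bench vise, loose, about 75 x 60 mm and 77 mm high, standing on the other side of the tester from the isolator. Origin: centre of its underside.
- spool: Bystander: loose metal solder-wire spool, 62 mm across and 50 mm high, beyond the tester. Origin: centre of its underside.
- tub: Bystander: loose pale turquoise bowl-shaped tub, 80 mm across and 35 mm high, beyond the tester. Origin: centre of its underside.

How it is judged (in metres and radians):
On the way, in this order (a step that is already met when the one before it is completed fails the run):
1. the lever is over at off, with the carrier still in its seat (value of joint lever above 0.9 rad and distance of carrier_handle from where it was at the start of the episode below 0.01 m), for 0.2 s.
2. the carrier is held by the fingers 10 to 22 cm above its seat, level and still, for a second (value of joint lever above 0.9 rad and z of carrier_handle in the frame of tester between 0.197 and 0.317 m and horizontal distance between carrier_handle and tester below 0.08 m and angle between carrier_handle's own z axis and vertical below 0.14 rad and linear speed of carrier below 0.03 m/s and angular speed of carrier below 0.2 rad/s and contact force between the fingers and carrier above 1 N and contact force between carrier and tester below 0.1 N and contact force between carrier and isolator below 0.1 N and contact force between carrier and vise below 0.1 N and contact force between carrier and spool below 0.1 N and contact force between carrier and tub below 0.1 N), for 1 s.
At the end, for the whole second after the job is handed in: Lever off (above 0.9 rad); carrier held by the fingers alone, 10 to 22 cm above its seat and within 8 cm of the tester's centre seen from above, tilted under 0.14 rad, slower than 0.03 m/s and 0.2 rad/s; vise, spool and tub within 3 cm of their places (all of step 2 and distance of each of vise, spool, tub from where it was at the start of the episode below 0.03 m); the arm keeps its last pose, push and grip.
It fails at once if the carrier is lifted out of its seat while the lever is not at off (value of joint lever below 0.7 rad and z of carrier_handle in the frame of tester above 0.112 m).
It fails at once if the carrier is tipped by more than 0.35 rad (20 degrees) (angle between carrier_handle's own z axis and vertical above 0.35 rad).
It fails at once if the vise, spool or tub is pushed more than 3 cm away (distance of any of vise, spool, tub from where it was at the start of the episode above 0.03 m).
It also fails if it takes over 48 s, if anything falls off the work surface, if the arm or the gripper's body presses on something with over 40 N, if the wrist force passes 120 N, or if a joint passes its speed limit or range.

## Working session

There is one attempt and no reset: what is moved stays moved. The work goes in short steps, Python scripts to look and compute and a tool call to move; the robot and the scene stay as the last step left them, time stands still between calls to the robot, and variables do not carry over. Pictures are saved under pics/ and viewed, at most 10 in all, crops included, and the job is handed in when it is done.

Besides the shell and the picture viewer there is one more tool, called as a command line: name --argument value ..., lists and objects as JSON in quotes. arm_command: Moves the arm, as the interface text tells. Its arguments: {"type":"object","properties":{"targets":{"type":"array"},"newtons":{"type":"number"}},"required":["targets"]}

```bash
mkdir -p pics
python3 - <<'E'
from plant import arm
import cv2,numpy as np
s=arm.state();print({k:np.round(v,3).tolist() for k,v in s.items()})
for n in("scene","side"):
    p,d=arm.camera(n);cv2.imwrite(f"pics/{n}0.png",p[:,:,::-1]);np.savez(f"{n}0.npz",p=p,d=d)
    c=arm.get_calibration(n);print(n,{k:np.round(v,3).tolist() if not isinstance(v,str) else v for k,v in c.items()})
E
```

```text
{'t': 0.0, 'joints': [-78.559, 9.113, 91.569, 0.0, 79.423, -12.039], 'joint_velocities': [-0.035, 0.063, 0.1, -0.035, -0.06, -0.047], 'joint_efforts': [-0.001, -38.557, -32.211, 0.07, 0.038, -0.0], 'tool_pos': [228.953, -526.841, 238.641], 'orientation': [[0.917, 0.398, -0.0], [0.398, -0.917, 0.002], [0.0, -0.002, -1.0]], 'ft_force': [0.424, 0.392, -0.846], 'wrist_torque': [-0.025, -0.006, 0.009], 'gripper_force': 0.0, 'finger_gap': 91.911}
scene {'K': [[450.766, 0.0, 257.387], [0.0, 450.766, 187.044], [0.0, 0.0, 1.0]], 'origin': [1374.037, 200.001, 927.8], 'attitude': [[-0.269, 0.691, -0.671], [0.963, 0.207, -0.172], [0.02, -0.693, -0.721]]}
side {'K': [[410.941, 0.0, 249.939], [0.0, 410.941, 183.745], [0.0, 0.0, 1.0]], 'origin': [507.805, 671.95, 769.813], 'attitude': [[-0.992, -0.082, 0.101], [-0.129, 0.721, -0.681], [-0.016, -0.688, -0.725]]}
```

View pics/scene0.png

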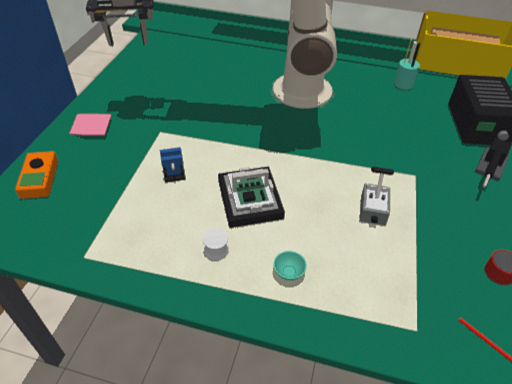

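View pics/side0.png

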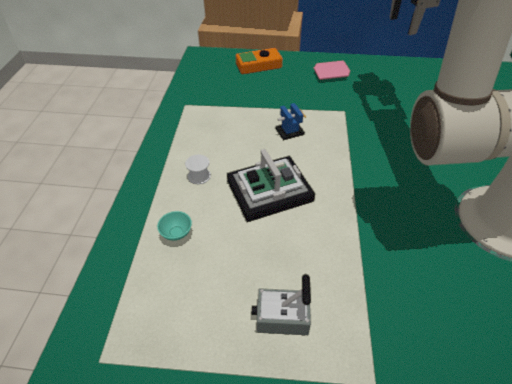

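The scene view shows the tester at (250,195), the isolator at (376,205) with its lever bar at (382,171), the vise at (172,163), the spool at (215,243) and the tub at (290,267). The side view shows the tester at (270,187), the isolator at (283,310) and the lever bar at (306,290). Next I'll measure positions from the depth images.

```bash
cat > h.py <<'E'
import numpy as np,cv2
from plant import arm
def cloud(n,d):
    c=arm.get_calibration(n);K=np.array(c["K"])
    v,u=np.mgrid[:384,:512]
    r=np.stack([(u-K[0,2])/K[0,0],(v-K[1,2])/K[1,1],np.ones(u.shape)],-1)*d[...,None]
    P=r@np.array(c["attitude"]).T+c["origin"]; P[d==0]=np.nan
    return P
def rect(P):
    (c,s,a)=cv2.minAreaRect(P[:,:2].astype(np.float32)); return np.round([*c,*s,a],1)
E
python3 - <<'E'
from h import *
boxes={"scene":dict(tester=(212,160,290,230),iso=(355,160,400,228),vise=(155,143,190,185),spool=(200,225,232,262),tub=(270,248,310,290)),
"side":dict(tester=(222,145,320,220),iso=(245,270,320,338),vise=(270,100,310,140),spool=(182,150,215,185),tub=(153,208,198,248))}
for n in boxes:
    f=np.load(n+"0.npz");P=cloud(n,f["d"]);hsv=cv2.cvtColor(f["p"],cv2.COLOR_RGB2HSV)
    for o,(a,b,c,e) in boxes[n].items():
        Q=P[b:e,a:c].reshape(-1,3);C=hsv[b:e,a:c].reshape(-1,3).astype(int)
        bands=dict(tester=[(20,36),(44,54),(96,112)],iso=[(40,54),(104,130)]).get(o,[(15,100)])
        for lo,hi in bands:
            m=(Q[:,2]>lo)&(Q[:,2]<hi); q=Q[m]
            if len(q)>4: print(n,o,lo,hi,len(q),"mean",q.mean(0).round(1),"rect",rect(q),"V",C[m][:,2].mean().round(),"zmax",np.percentile(q[:,2],[5,50,95]).round())
E
```

```text
scene tester 20 36 1213 mean [599.3 -20.4  31.4] rect [564.7 -28.5 186.5 150.6  28.6] V 64.0 zmax [24. 32. 35.]
scene tester 44 54 992 mean [579.1 -23.2  49.8] rect [604.7 -24.3 234.4 137.5   6.6] V 141.0 zmax [46. 50. 53.]
scene tester 96 112 204 mean [566.7 -28.5 102.8] rect [565.3 -28.8  18.2  95.3  27.6] V 155.0 zmax [ 97. 103. 107.]
scene iso 40 54 655 mean [515.7 302.9  50.4] rect [506.9 303.5 103.2  68.9   4.1] V 157.0 zmax [44. 51. 53.]
scene iso 104 130 149 mean [473.3 300.9 118.7] rect [472.5 301.2  18.6  57.1   3.1] V 67.0 zmax [109. 120. 124.]
scene vise 15 100 519 mean [ 536.2 -266.5   59.7] rect [ 533.5 -267.9   71.3   60.    29.1] V 106.0 zmax [20. 66. 78.]
scene spool 15 100 514 mean [757.5 -60.4  45.5] rect [753.3 -62.1  63.5  58.5  18.5] V 191.0 zmax [20. 50. 52.]
scene tub 15 100 498 mean [756.5 127.3  27.3] rect [765.8 128.3  79.3  77.6  25.4] V 151.0 zmax [16. 28. 37.]
side tester 20 36 1525 mean [562.2   1.7  31.4] rect [564.2 -31.4 179.9 153.2  28.3] V 63.0 zmax [24. 32. 35.]
side tester 44 54 1199 mean [564.6 -20.3  49.6] rect [563.2 -30.3 152.  122.8  19.4] V 135.0 zmax [46. 50. 53.]
side tester 96 112 210 mean [562.8 -26.6 103.1] rect [563.4 -29.8  14.7  95.2  28.1] V 154.0 zmax [ 97. 104. 106.]
side iso 40 54 1585 mean [508.4 309.3  50.4] rect [505.  302.1 100.3  70.7   3.3] V 151.0 zmax [46. 51. 53.]
side iso 104 130 282 mean [469.3 302.5 120.2] rect [470.7 301.4  20.1  56.1   5.8] V 51.0 zmax [115. 121. 124.]
side vise 15 100 529 mean [ 526.5 -265.    56.6] rect [ 528.3 -272.9   80.3   63.2   30.6] V 101.0 zmax [21. 60. 78.]
side spool 15 100 449 mean [751.5 -58.7  43.9] rect [753.1 -64.5  59.7  62.    2.3] V 168.0 zmax [19. 50. 52.]
side tub 15 100 520 mean [769.8 117.3  27.4] rect [765.3 125.3  75.2  78.8  17.1] V 147.0 zmax [16. 28. 36.]
```

arm_command --targets '[[[0,0,0,25.5,-20,0,0],[0,0,0,51,-40,0,0],[0,0,0,76.5,-60,0,0],[0,0,0,102,-80,0,0],[0,0,0,127.5,-100,0,0]]]' --newtons 20

```text
t: 0.52
tool_pos: [306.5, -383.2, 239.0]
orientation: [[0.917, 0.398, -0.0], [0.398, -0.917, 0.001], [0.0, -0.001, -1.0]]
ft_force: [0.2, -0.2, -0.4]
finger_gap: 60.4
gripper_force: 0.0
```

arm_command --targets '[[[0,0,0,25.5,-20,0,0],[0,0,0,51,-40,0,0],[0,0,0,76.5,-60,0,0],[0,0,0,102,-80,0,0],[0,0,0,127.5,-100,0,0]]]'

```text
t: 0.93
tool_pos: [383.6, -240.7, 239.3]
orientation: [[0.917, 0.398, -0.0], [0.398, -0.917, 0.0], [-0.0, -0.0, -1.0]]
ft_force: [0.2, -0.2, 0.1]
finger_gap: 27.5
gripper_force: 0.0
```

arm_command --targets '[[[0,0,0,25.5,-20,0,0],[0,0,0,51,-40,0,0],[0,0,0,76.5,-60,0,0],[0,0,0,102,-80,0,0],[0,0,0,127.5,-100,0,0]]]'

```text
t: 1.35
tool_pos: [460.6, -98.1, 239.3]
orientation: [[0.917, 0.398, -0.0], [0.398, -0.917, 0.0], [-0.0, -0.0, -1.0]]
ft_force: [0.8, -0.5, 0.5]
finger_gap: 0.4
gripper_force: 0.0
```

arm_command --targets '[[[0,0,0,12,-38,0,0],[0,0,0,24,-76,0,0],[0,0,0,36,-114,0,0],[0,0,0,48,-152,0,0],[0,0,0,60,-190,0,0]]]'

```text
t: 1.77
tool_pos: [438.9, 100.2, 239.3]
orientation: [[0.917, 0.398, -0.0], [0.398, -0.917, 0.0], [-0.0, -0.0, -1.0]]
ft_force: [1.4, 0.8, -0.9]
finger_gap: 0.4
gripper_force: 0.0
```

arm_command --targets '[[[0,0,0,12,-38,0,0],[0,0,0,24,-76,0,0],[0,0,0,36,-114,0,0],[0,0,0,48,-152,0,0],[0,0,0,60,-190,0,0]]]'

```text
t: 2.18
tool_pos: [418.1, 298.4, 239.2]
orientation: [[0.917, 0.399, -0.0], [0.399, -0.917, -0.0], [-0.0, 0.0, -1.0]]
ft_force: [1.6, 0.7, -0.1]
finger_gap: 0.4
gripper_force: 0.0
```

arm_command --targets '[[[0,0,0.115,0,0,0,0],[0,0,0.23,0,0,0,0],[0,0,0.345,0,0,0,0],[0,0,0.345,0,0,0,0],[0,0,0.345,0,0,0,0]]]'

```text
t: 2.6
tool_pos: [418.8, 296.5, 239.2]
orientation: [[0.998, 0.068, -0.001], [0.068, -0.998, -0.0], [-0.001, 0.0, -1.0]]
ft_force: [-0.5, -0.7, 0.9]
finger_gap: 0.5
gripper_force: 0.0
```

arm_command --targets '[[[0,0,0,0,0,30,0],[0,0,0,0,0,60,0],[0,0,0,0,0,90,0],[0,0,0,0,0,105,0],[0,0,0,0,0,115,0]]]'

```text
t: 3.02
tool_pos: [417.5, 295.6, 121.9]
orientation: [[0.998, 0.067, -0.004], [0.067, -0.998, -0.002], [-0.004, 0.001, -1.0]]
ft_force: [0.5, -0.0, -0.7]
finger_gap: 0.5
gripper_force: 0.0
```

arm_command --targets '[[[0,0,0,10,0,0,0],[0,0,0,20,0,0,0],[0,0,0,30,0,0,0],[0,0,0,40,0,0,0],[0,0,0,50,0,0,0]]]'

```text
t: 3.43
tool_pos: [471.3, 300.1, 126.2]
orientation: [[0.998, 0.065, 0.003], [0.065, -0.998, 0.001], [0.003, -0.001, -1.0]]
ft_force: [-1.7, 0.4, 1.8]
finger_gap: 0.4
gripper_force: 0.3
```

arm_command --targets '[[[0,0,0,10,0,0,0],[0,0,0,20,0,0,0],[0,0,0,30,0,0,0],[0,0,0,40,0,0,0],[0,0,0,50,0,0,0]]]'

```text
t: 3.85
tool_pos: [519.5, 303.0, 125.5]
orientation: [[0.998, 0.065, -0.002], [0.065, -0.998, 0.0], [-0.002, -0.0, -1.0]]
ft_force: [-24.5, -1.3, 7.9]
finger_gap: 0.5
gripper_force: 13.4
```

arm_command --targets '[[[0,0,0,4,0,0,0],[0,0,0,7,0,0,0],[0,0,0,7,0,0,0],[0,0,0,7,0,0,0],[0,0,0,7,0,0,0]]]'

```text
t: 4.27
tool_pos: [519.9, 303.2, 124.7]
orientation: [[0.998, 0.066, -0.017], [0.066, -0.998, -0.003], [-0.017, 0.002, -1.0]]
ft_force: [-25.3, -3.9, 15.9]
finger_gap: 0.3
gripper_force: 14.9
```

Run:
```python
from h import *
p,d=arm.camera("side");cv2.imwrite("pics/side1.png",p[:,:,::-1])
```

```text
(no output)
```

View pics/side1.png

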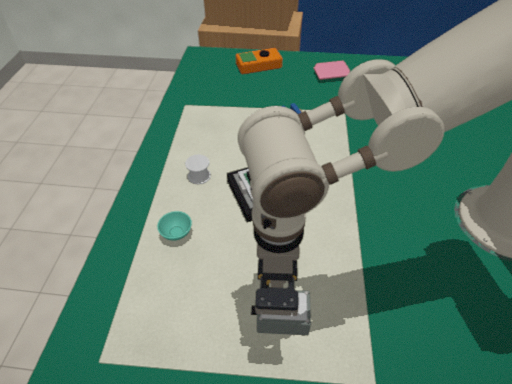

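arm_command --targets '[[[0,0,0,-12,0,0,0],[0,0,0,-25,0,0,0],[0,0,0,-25,0,40,30],[0,0,0,-25,0,-20,60],[0,0,0,-25,0,-40,60]]]'

```text
t: 4.73
tool_pos: [497.9, 300.4, 158.5]
orientation: [[0.998, 0.065, -0.014], [0.065, -0.998, -0.005], [-0.014, 0.004, -1.0]]
ft_force: [0.6, 0.1, 1.0]
finger_gap: 18.1
gripper_force: 0.0
```

One row in that call had the wrong sign: it sent the tool 40 mm down instead of up. The readings look normal, but I'll raise the arm and check that the lever is still at off.

arm_command --targets '[[[0,0,0,0,0,-25,60],[0,0,0,0,0,-50,60],[0,0,0,0,0,-75,60],[0,0,0,0,30,-75,60],[0,0,0,0,60,-75,60]]]'

```text
t: 5.15
tool_pos: [507.4, 242.5, 243.6]
orientation: [[0.998, 0.068, 0.008], [0.068, -0.998, 0.002], [0.008, -0.001, -1.0]]
ft_force: [-0.1, -0.8, -0.9]
finger_gap: 51.9
gripper_force: 0.0
```

arm_command --targets '[[[0,0,0,8,27,0,60],[0,0,0,16,54,0,60],[0,0,0,24,81,0,60],[0,0,0,32,108,0,60],[0,0,0,41,135,0,60]]]'

```text
t: 5.57
tool_pos: [556.2, 108.1, 241.2]
orientation: [[0.998, 0.065, 0.003], [0.065, -0.998, -0.0], [0.003, 0.0, -1.0]]
ft_force: [-0.3, -0.7, -0.4]
finger_gap: 60.4
gripper_force: 0.0
```

Run:
```python
from h import *
print(arm.state()["tool_pos"])
for n in("side","scene"):
    p,d=arm.camera(n);P=cloud(n,d)
    for o,c,h,lo,hi in [("lever",(506,303),70,100,130),("handle",(564,-29.5),60,96,112)]:
        Q=P.reshape(-1,3);m=(np.hypot(Q[:,0]-c[0],Q[:,1]-c[1])<h)&(Q[:,2]>lo)&(Q[:,2]<hi);q=Q[m];print(n,o,len(q),rect(q) if len(q)>4 else "")
```

```text
[556.18142053 108.13499879 241.22131478]
side lever 281 [539.  304.1  20.8  57.9   3.8]
side handle 59 [ 5.474e+02 -3.000e-01  1.410e+01  2.690e+01  2.970e+01]
scene lever 149 [543.6 305.9  17.3  57.    4.9]
scene handle 204 [565.4 -28.8  19.4  95.2  27.5]
```

Both views show the lever at off and the carrier undisturbed.

arm_command --targets '[[[0,0,-0.086,0,28,0,60],[0,0,-0.171,0,56,0,60],[0,0,-0.257,0,84,0,60],[0,0,-0.342,0,112,0,60],[0,0,-0.428,-1,137.5,0,60]]]'

```text
t: 6.08
tool_pos: [563.3, -28.6, 240.8]
orientation: [[0.879, 0.477, 0.002], [0.477, -0.879, -0.0], [0.002, 0.001, -1.0]]
ft_force: [-0.3, -0.7, 0.1]
finger_gap: 60.1
gripper_force: 0.0
```

arm_command --targets '[[[0,0,0,0,0,15,60],[0,0,0,0,0,30,60],[0,0,0,0,0,40,60],[0,0,0,0,0,40,60],[0,0,0,0,0,40,60]]]'

```text
t: 6.5
tool_pos: [562.5, -26.9, 199.7]
orientation: [[0.881, 0.474, -0.0], [0.474, -0.881, 0.0], [-0.0, -0.0, -1.0]]
ft_force: [0.2, -0.4, 0.2]
finger_gap: 60.1
gripper_force: 0.0
```

Run:
```python
from h import *
s=arm.state();R=np.array(s["orientation"]);print(s["tool_pos"],np.degrees(np.arctan2(R[1,0],R[0,0])),R.round(3).tolist())
print((np.array([564.3,-29.3,101])-s["tool_pos"])@R)
p,d=arm.camera("wrist");cv2.imwrite("pics/w.png",p[:,:,::-1])
```

```text
[562.45747179 -26.87606806 199.67371938] 28.282255199832903 [[0.881, 0.474, -0.0], [0.474, -0.881, 0.0], [-0.0, -0.0, -1.0]]
[ 0.49722297  3.04365694 98.67249959]
```

View pics/w.png

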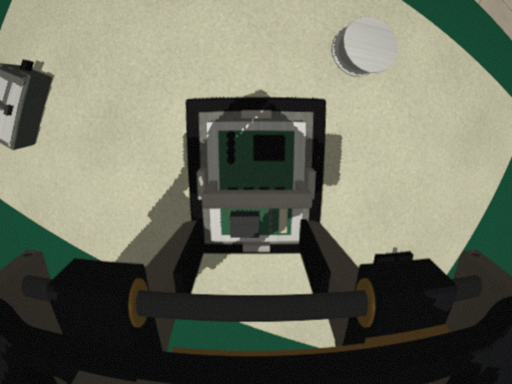

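The wrist view shows the handle bar running left to right at (258,197), with the fingers at (175,270) and (335,270) set to close along it. The tool has to turn 90° before it can grip across the bar.

arm_command --targets '[[[0,0,-0.105,0.5,3,0,60],[0,0,-0.21,0.5,3,0,60],[0,0,-0.315,0.5,3,0,60],[0,0,-0.42,0.5,3,0,60],[0,0,-0.524,0.5,3,0,60]]]'

```text
t: 6.97
tool_pos: [565.1, -29.6, 201.2]
orientation: [[0.521, 0.854, 0.002], [0.854, -0.521, -0.001], [0.001, 0.002, -1.0]]
ft_force: [-0.1, -0.8, 0.2]
finger_gap: 60.1
gripper_force: 0.0
```

arm_command --targets '[[[0,0,-0.105,0,0,0,60],[0,0,-0.21,0,0,0,60],[0,0,-0.315,0,0,0,60],[0,0,-0.42,0,0,0,60],[0,0,-0.524,0,0,0,60]]]'

```text
t: 7.38
tool_pos: [565.0, -29.5, 201.1]
orientation: [[0.024, 1.0, 0.002], [1.0, -0.024, -0.001], [-0.001, 0.002, -1.0]]
ft_force: [-0.4, -0.0, -0.5]
finger_gap: 60.0
gripper_force: 0.0
```

arm_command --targets '[[[0,0,-0.105,0,0,0,60],[0,0,-0.21,0,0,0,60],[0,0,-0.315,0,0,0,60],[0,0,-0.42,0,0,0,60],[0,0,-0.524,0,0,0,60]]]'

```text
t: 7.8
tool_pos: [565.1, -29.5, 201.2]
orientation: [[-0.479, 0.878, 0.002], [0.878, 0.479, -0.001], [-0.002, 0.002, -1.0]]
ft_force: [0.6, 0.2, -0.0]
finger_gap: 59.8
gripper_force: 0.0
```

arm_command --targets '[[[0,0,0,0,0,10,60],[0,0,0,0,0,20,60],[0,0,0,0,0,25,60],[0,0,0,0,0,25,60],[0,0,0,0,0,25,60]]]'

```text
t: 8.22
tool_pos: [563.7, -29.6, 173.8]
orientation: [[-0.473, 0.881, -0.001], [0.881, 0.473, 0.0], [0.001, -0.001, -1.0]]
ft_force: [0.8, -0.3, 0.7]
finger_gap: 60.0
gripper_force: 0.0
```

Run:
```python
from h import *
s=arm.state();R=np.array(s["orientation"]);print(s["tool_pos"],np.degrees(np.arctan2(R[1,0],R[0,0])))
print((np.array([564.3,-29.3,101])-s["tool_pos"])@R)
p,d=arm.camera("wrist");cv2.imwrite("pics/w2.png",p[:,:,::-1])
```

```text
[563.7401277  -29.60867377 173.83595758] 118.24446196942381
[-7.13891925e-02  7.17840810e-01  7.28351911e+01]
```

View pics/w2.png

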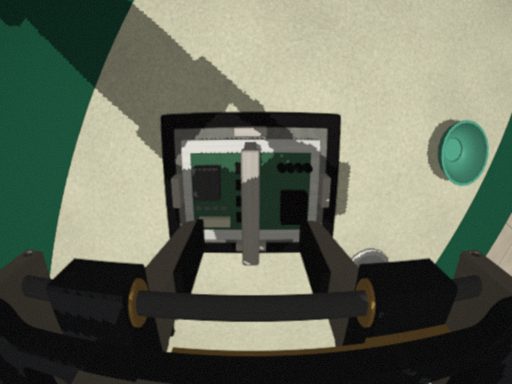

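The wrist view now shows the bar at column 250, midway between the fingers and square to the closing line. I'll lower the tool and grip.

arm_command --targets '[[[0,0,0,0,0,20,60],[0,0,0,0,0.5,40,60],[0,0,0,0,0.5,55,60],[0,0,0,0,0.5,66,60],[0,0,0,0,0.5,73,60]]]'

```text
t: 8.68
tool_pos: [564.2, -29.4, 100.5]
orientation: [[-0.474, 0.881, -0.001], [0.881, 0.474, 0.0], [0.001, -0.001, -1.0]]
ft_force: [0.5, 0.5, -0.4]
finger_gap: 60.0
gripper_force: 0.0
```

arm_command --targets '[[[0,0,0,0,0,0,60],[0,0,0,0,0,0,30],[0,0,0,0,0,0,10],[0,0,0,0,0,0,5],[0,0,0,0,0,0,5]]]' --newtons 40

```text
t: 9.1
tool_pos: [565.3, -29.7, 102.6]
orientation: [[-0.474, 0.88, 0.002], [0.88, 0.474, -0.0], [-0.001, 0.001, -1.0]]
ft_force: [0.0, 0.2, 0.5]
finger_gap: 35.3
gripper_force: 0.0
```

arm_command --targets '[[[0,0,0,0,0,0,5],[0,0,0,0,0,0,5],[0,0,0,0,0,0,5],[0,0,0,0,0,0,5],[0,0,0,0,0,0,5]]]'

```text
t: 9.52
tool_pos: [564.2, -29.8, 101.8]
orientation: [[-0.474, 0.88, -0.001], [0.88, 0.474, -0.0], [0.0, -0.001, -1.0]]
ft_force: [-3.7, -1.8, 3.6]
finger_gap: 13.6
gripper_force: 40.0
```

Gripped: opening 13.6 mm at 40 N. Now a slow straight lift of 150 mm.

arm_command --targets '[[[0,0,0,0,0,-2,5],[0,0,0,0,0,-6,5],[0,0,0,0,0,-12,5],[0,0,0,0,0,-18,5],[0,0,0,0,0,-25,5]]]'

```text
t: 9.93
tool_pos: [564.5, -29.4, 127.0]
orientation: [[-0.474, 0.88, -0.0], [0.88, 0.474, 0.0], [0.0, -0.0, -1.0]]
ft_force: [0.7, -0.6, -4.3]
finger_gap: 13.2
gripper_force: 40.0
```

arm_command --targets '[[[0,0,0,0,0,-10,5],[0,0,0,0,0,-20,5],[0,0,0,0,0,-30,5],[0,0,0,0,0,-40,5],[0,0,0,0,0,-50,5]]]'

```text
t: 10.35
tool_pos: [564.8, -29.6, 178.0]
orientation: [[-0.474, 0.88, 0.001], [0.88, 0.474, -0.0], [-0.0, 0.001, -1.0]]
ft_force: [-0.6, 0.1, -3.3]
finger_gap: 13.7
gripper_force: 40.0
```

arm_command --targets '[[[0,0,0,0,0,-10,5],[0,0,0,0,0,-20,5],[0,0,0,0,0,-30,5],[0,0,0,0,0,-40,5],[0,0,0,0,0,-50,5]]]'

```text
t: 10.77
tool_pos: [564.6, -29.5, 227.6]
orientation: [[-0.474, 0.88, 0.0], [0.88, 0.474, 0.0], [0.0, 0.0, -1.0]]
ft_force: [-0.4, -0.8, -4.4]
finger_gap: 13.5
gripper_force: 40.0
```

arm_command --targets '[[[0,0,0,0,0,-9,5],[0,0,0,0,0,-16,5],[0,0,0,0,0,-21,5],[0,0,0,0,0,-24,5],[0,0,0,0,0,-25,5]]]'

```text
t: 11.18
tool_pos: [564.7, -29.6, 252.0]
orientation: [[-0.474, 0.88, 0.0], [0.88, 0.474, -0.0], [-0.0, 0.0, -1.0]]
ft_force: [-0.2, 0.3, -4.3]
finger_gap: 13.7
gripper_force: 40.0
```

arm_command --targets '[[[0,0,0,0,0,0,5],[0,0,0,0,0,0,5],[0,0,0,0,0,0,5],[0,0,0,0,0,0,5],[0,0,0,0,0,0,5]]]'

```text
t: 11.6
tool_pos: [564.4, -29.5, 251.2]
orientation: [[-0.474, 0.88, -0.001], [0.88, 0.474, 0.0], [0.0, -0.001, -1.0]]
ft_force: [-0.1, 0.1, -4.4]
finger_gap: 13.6
gripper_force: 40.0
```

arm_command --targets '[[[0,0,0,0,0,0,5],[0,0,0,0,0,0,5],[0,0,0,0,0,0,5],[0,0,0,0,0,0,5],[0,0,0,0,0,0,5]]]'

```text
t: 12.02
tool_pos: [564.6, -29.6, 251.6]
orientation: [[-0.474, 0.88, 0.0], [0.88, 0.474, -0.0], [-0.0, 0.0, -1.0]]
ft_force: [-0.4, 0.2, -4.1]
finger_gap: 13.4
gripper_force: 40.0
```

arm_command --targets '[[[0,0,0,0,0,0,5],[0,0,0,0,0,0,5],[0,0,0,0,0,0,5],[0,0,0,0,0,0,5],[0,0,0,0,0,0,5]]]'

```text
t: 12.43
tool_pos: [564.6, -29.6, 251.6]
orientation: [[-0.474, 0.88, -0.0], [0.88, 0.474, 0.0], [0.0, -0.0, -1.0]]
ft_force: [-0.2, 0.5, -4.2]
finger_gap: 13.6
gripper_force: 40.0
```

arm_command --targets '[[[0,0,0,0,0,0,5],[0,0,0,0,0,0,5],[0,0,0,0,0,0,5],[0,0,0,0,0,0,5],[0,0,0,0,0,0,5]]]'

```text
t: 12.85
tool_pos: [564.6, -29.6, 251.6]
orientation: [[-0.474, 0.88, -0.0], [0.88, 0.474, 0.0], [0.0, 0.0, -1.0]]
ft_force: [-0.3, 0.3, -4.4]
finger_gap: 13.7
gripper_force: 40.0
```

Run:
```python
from h import *
s=arm.state();print(s["t"],s["tool_pos"],s["ft_force"],s["finger_gap"],s["gripper_force"],np.round(s["joint_velocities"],2))
a,_=arm.camera("side");b,_=arm.camera("scene");cv2.imwrite("pics/end.png",cv2.resize(np.hstack([a,b])[:,:,::-1],(800,300)))
```

```text
12.85 [564.60822891 -29.55248847 251.60715125] [-0.33429768  0.25102914 -4.37874116] 13.667102142352798 39.99891400337219 [ 0.   -0.07 -0.05 -0.01  0.09  0.07]
```

View pics/end.png

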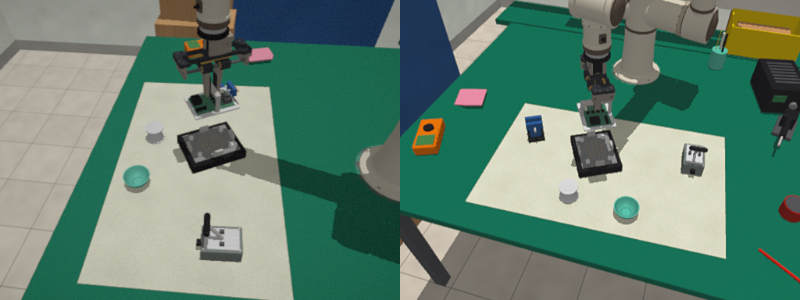

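Both views show the carrier hanging level above the empty tester, at (212,103) and (597,115). The lever is at off, at (207,225) and (697,150), and the vise, spool and tub haven't moved. I'll hold a little longer and then hand in.

arm_command --targets '[[[0,0,0,0,0,0,5],[0,0,0,0,0,0,5],[0,0,0,0,0,0,5],[0,0,0,0,0,0,5],[0,0,0,0,0,0,5]]]'

```text
t: 13.37
tool_pos: [564.6, -29.5, 251.6]
orientation: [[-0.474, 0.88, 0.0], [0.88, 0.474, 0.0], [-0.0, 0.0, -1.0]]
ft_force: [0.1, 0.5, -3.8]
finger_gap: 13.3
gripper_force: 40.0
```

arm_command --targets '[[[0,0,0,0,0,0,5],[0,0,0,0,0,0,5],[0,0,0,0,0,0,5],[0,0,0,0,0,0,5],[0,0,0,0,0,0,5]]]'

```text
t: 13.78
tool_pos: [564.6, -29.6, 251.6]
orientation: [[-0.474, 0.88, 0.0], [0.88, 0.474, -0.0], [-0.0, -0.0, -1.0]]
ft_force: [0.3, 0.6, -4.6]
finger_gap: 13.6
gripper_force: 40.0
```

arm_command --targets '[[[0,0,0,0,0,0,5],[0,0,0,0,0,0,5],[0,0,0,0,0,0,5],[0,0,0,0,0,0,5],[0,0,0,0,0,0,5]]]'

```text
t: 14.2
tool_pos: [564.6, -29.5, 251.6]
orientation: [[-0.474, 0.88, 0.0], [0.88, 0.474, 0.0], [-0.0, 0.0, -1.0]]
ft_force: [-0.1, 0.1, -3.5]
finger_gap: 13.2
gripper_force: 40.0
```

```bash
python3 -c "
from plant import arm
print(arm.hand_in())"
```

```text
the job is handed in; nothing more can be done
None
```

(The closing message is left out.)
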